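Bring the asked-for jar on the lab carousel to the front and hold it there

ROBOT

A 7-joint arm with a two-finger parallel gripper is mounted at the origin on a cart in front of the work surface, level with it; the furniture and walls round the work are solid. World frame = base frame: x ahead of the robot, y to its left, z up, the work surface at z = 0. Lengths are in m, angles in degrees, forces in N, time in s.
With the tool pointing down it reaches from about 0.425 to 0.875 m from the base axis. Payload 4.7 kg.
Tool frame: the origin (TCP) lies at the very end of the fingers, on their centre line; the grasp point (between the pads) lies 19 mm behind it; z points along the fingers, y is the line along which they close (so a half turn about z gives the same grasp; the last joint's range is limited). The gripper opens to 87 mm and grips with 3 to 60 N. Pads are 19 mm wide; open, the fingers measure 117 mm over their backs; the gripper's body (75 mm by 190 mm) begins 51 mm behind the grasp point.
Start: joints at [77.699, 18.392, -4.016, 83.108, 1.295, 78.541, -3.26], TCP at [0.147, -0.633, 0.223] pointing down, gripper open.
Joint ranges: [-163.93, 163.93], [-17.29, 119.83], [-79.2, 71.16], [3.27, 140.29], [-89.18, 269.18], [5.43, 117.66], [-154.24, 154.24]. Speed limits (degrees/s): [147.25, 147.25, 180, 180, 180, 180, 180].

INTERFACE

Orientations are given as [roll, pitch, yaw] about the fixed x, y, z axes, in that order (R = Rz(yaw) Ry(pitch) Rx(roll)).
In Python, from cell import get_obs, eyes, env gives the robot as it stands.
- The arm moves only by the tool servo_tool, never from a script. Its argument "series" is a list that holds one entry, the list of rows, each a list of 7 numbers: the shift along the tool's x, y, z in units of 300 mm (1.0 is 300 mm), then the turn, a rotation vector about the tool's x, y, z in units of pi rad (1.0 is pi rad), then the opening, from 0 (shut) to 1 (fully open). In form: [[[tx, ty, tz, wx, wy, wz, gripper], ...]]. A call has 1 to 12 rows; each row is the pose to reach, as a shift and turn from the pose commanded when the call began, along the tool's axes at that moment, turning the shorter way round; what a row does not reach only later rows make up. A row lasts 1/12 s, in which the tool goes at most 41.7 mm and 7.16 degrees, less where a joint would pass 70% of its speed; a pose out of reach is approached as far as the arm can. A call with a number of a shift or a turn outside -1 to 1 is refused whole. A call with a gripper value outside its range is refused whole. The fingers move at their own pace and stop on an object; "grip_force" is the grip in N (left out, the last holds). Time passes only in rows, so rows that repeat a pose let the fingers close. It gives the time, the measured TCP pose, the force, the opening and the grip force at its end, in the units of the state.
- get_obs(): the state, without advancing time (a new reading comes with each control period).
- eyes.read_camera(name): name is "scene" or "top"; returns a dict with "frame" (400x640x3 uint8, red, green, blue), "depth" (400x640 float32, m along the optical axis (not along the pixel's ray), 0 where there is no reading), "fx", "fy", "cx", "cy" (pixels), "distortion" ([k1, k2, p1, p2, k3] as OpenCV has them; the pictures are not rectified), "origin" and "rotation" of the camera in the world. Camera axes: x right, y down, z forward; pixel columns grow to the right and rows downward; lengths in m; the calibration is good to about 2 mm. A picture is of the moment at which its call begins.
- env.sign_off(): hands the job in; it is judged then, once.
The state is a dict: "time_s": time; "qpos": joint angles; "joint_velocities": joint speeds; "effort": joint torques, N m; "tool_pos": TCP position; "tool_rot": TCP orientation; "force": force on the tool from outside, world axes, zero at the start; "wrist_torque": the same for the moment, N m; "grip_width": finger opening in m; "grasp_force": force on a finger pad.
Only numpy, scipy, OpenCV 4.12 (cv2) and the standard library are available. Lean on these libraries where they do the work, as an engineer would, in place of code of your own. Each camera call takes 0.05 s, during which the arm holds its last target. There are 200 camera calls.

TASK

A used-up container has been set down on the worktop right in front of the carousel's arrow, as a request for a fresh one of the same kind (same shape and size). Turn the carousel by its centre knob, without touching any of the containers, until the fresh container of that kind stands at the front, in line with the arrow, and finish still gripping the knob so that the turntable is held still. All containers stay upright in their places on the turntable and on the worktop, and the other things on the worktop stay undisturbed.

Things in the scene. Friction and masses are not known exactly. Their poses are not given: they have to be found in the camera images.
- knob_center (a point): centre of the carousel's knob, on the turning axis, half-way up: upright round fluted knob, 39 mm across (41 over the flutes), 36 mm tall (top 18 mm above this point), on a 20 mm post in the middle of the turntable. It is fixed to the turntable and is what one grips, from above; the fingers may take it at any yaw. Everything else on the turntable lies at least 40 mm below this point (the tallest tub's top at z = 85 mm, this point at z = 128 mm)
- carousel (a joint): rotation of the turntable, rad, 0 at the start, positive anticlockwise seen from above; no end stops. The turntable is a round metal plate, 250 mm across, its seats at z = 24 mm, with a low rim (top at z = 30 mm) and three rubber seats 120 degrees apart, 76 mm from the axis, one container on each. It turns against light friction (about 0.06 N m) and stays where it is left
- front_spot (a point): the point 76 mm from the turning axis, at seat height, on the line from the axis to the pointer: where a container's middle is when it faces front. Fixed to the foot; does not turn
- pointer_tip (a point): tip of the metal arrow that reaches out of the fixed foot under the turntable, 155 mm from the axis: shows the carousel's front, roughly toward the robot
- request_spot (a point): the place on the worktop in front of the arrow, 215 mm from the axis on the pointer's line, z = 0. One used-up container stands within 25 mm of it; the other used-up ones stand over 150 mm away from it
- fresh_small_jar_center (a point): centre, half-way up (17.5 mm above its underside), of the fresh small jar with a screw lid, 41 mm across and 35 mm tall; stands loose on one of the turntable's seats; z axis up
- fresh_flat_pot_center (a point): centre, half-way up (14.5 mm above its underside), of the fresh low wide pot, 65 mm across and 29 mm tall; stands loose on one of the turntable's seats; z axis up
- fresh_big_tub_center (a point): centre, half-way up (30.5 mm above its underside), of the fresh big tub with a screw lid, 71 mm across and 61 mm tall; stands loose on one of the turntable's seats; z axis up
- empty_small_jar_center (a point): centre, half-way up, of the used-up small jar with a screw lid, 41 mm across and 35 mm tall, looking the same as the fresh one; stands on the worktop, either in front of the arrow or well away to the side of the carousel
- empty_flat_pot_center (a point): centre, half-way up, of the used-up low wide pot, 65 mm across and 29 mm tall, looking the same as the fresh one; stands on the worktop, either in front of the arrow or well away to the side of the carousel
- empty_big_tub_center (a point): centre, half-way up, of the used-up big tub with a screw lid, 71 mm across and 61 mm tall, looking the same as the fresh one; stands on the worktop, either in front of the arrow or well away to the side of the carousel
- tape: roll of masking tape, 94 mm across, 25 mm tall, to the left of the carousel; origin at the middle of its underside; a bystander
- dropper: dropper bottle, 33 mm across, 102 mm tall, to the right of the carousel; origin at the middle of its underside; a bystander
- pliers: small pliers lying to the right of the carousel's front, 127 mm long; origin at the middle of the underside; a bystander
There are look-alikes about, which are no part of the job. Leave any blue or green look-alike of the part that bears fresh_small_jar_center alone.

How it is judged:
By the outcome, as a careful person would: the job done as asked, in the order asked, and still so for the second after the job is handed in, while the arm keeps its last pose, push and grip.
It also fails if it takes over 54 s, if anything falls off the work surface, if the arm or the gripper's body presses on something with over 40 N, if the wrist force passes 120 N, or if a joint passes its speed limit or range.

## Working session

There is one attempt and no reset: what is moved stays moved. The work goes in short steps, Python scripts to look and compute and a tool call to move; the robot and the scene stay as the last step left them, time stands still between calls to the robot, and variables do not carry over. Pictures are saved under pics/ and viewed, at most 10 in all, crops included, and the job is handed in when it is done.

Besides the shell and the picture viewer there is one more tool, called after ">>>" by a JSON object that holds its "method" and its "body". servo_tool: Moves the arm, as the interface text tells. Shifts and turns lie within -1 to 1; 1 stands for 300 mm of shift or pi rad of turn. Its arguments: {"type":"object","properties":{"series":{"type":"array"},"grip_force":{"type":"number"}},"required":["series"]}

```bash
mkdir -p pics; ls; cat > h.py <<'E'
import numpy as np, cv2
from cell import get_obs, eyes, env
def cam(n):
    c=eyes.read_camera(n); c['K']=np.array([[c['fx'],0,c['cx']],[0,c['fy'],c['cy']],[0,0,1.]]);c['D']=np.array(c['distortion'],float);c['R']=np.array(c['rotation'],float);c['o']=np.array(c['origin'],float);return c
def plane(c,px,z):
    p=cv2.undistortPoints(np.array(px,float).reshape(-1,1,2),c['K'],c['D']).reshape(-1,2)
    d=np.c_[p,np.ones(len(p))]@c['R'].T
    return c['o']+d*((z-c['o'][2])/d[:,2])[:,None]
def pts(c):
    h,w=c['depth'].shape; u,v=np.meshgrid(np.arange(w),np.arange(h))
    p=cv2.undistortPoints(np.stack([u,v],-1).reshape(-1,1,2).astype(float),c['K'],c['D']).reshape(-1,2)
    X=(np.c_[p,np.ones(len(p))]*c['depth'].reshape(-1,1))@c['R'].T+c['o']
    X[c['depth'].ravel()==0]=np.nan
    return X.reshape(h,w,3)
E
python3 - <<'E'
from h import *
for n in('top','scene'):
    c=cam(n); cv2.imwrite(f'pics/{n}0.png',c['frame'][:,:,::-1]); print(n,c['o'],c['R'].round(2).tolist(),c['fx'],c['D'])
print(get_obs())
E
```

```text
pics
top [0.4666423  0.02566363 1.45065117] [-174.38, 0.54, -89.49] 458.78034497880554 [-0.07373206  0.          0.          0.          0.        ]
scene [ 0.41794006 -0.67222095  1.27181446] [-147.19, -0.49, -14.64] 487.379663133486 [0.01621566 0.         0.         0.         0.        ]
{'time_s': 0.1, 'qpos': array([77.69716204, 18.43420662, -4.01574495, 83.16927887,  1.29573104,
       78.54166732, -3.25917546]), 'joint_velocities': array([-0.02487787, -0.23667851, -0.01501324, -0.14273229,  0.00531353,
        0.02918374, -0.07528758]), 'effort': array([ 7.85906559e-04, -4.92570913e+01, -4.05835602e-01, -3.13398778e+01,
       -6.43277331e-02,  3.94712971e-02,  6.31667535e-05]), 'tool_pos': array([ 0.14727458, -0.63257065,  0.22156582]), 'tool_rot': array([-1.79900124e+02,  6.23379208e-03,  1.31136411e+01]), 'force': array([ 0.28279263,  0.11923949, -0.90009105]), 'wrist_torque': array([ 0.04940284, -0.01272423,  0.01512266]), 'grasp_force': 0.0, 'grip_width': 0.08727590952967652}
```

```bash
sed -i "s/c\['R'\]=np.array(c\['rotation'\],float)/c['R']=Rot.from_euler('xyz',c['rotation'],degrees=True).as_matrix()/; 1a from scipy.spatial.transform import Rotation as Rot" h.py
```

```text
(no output)
```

View pics/top0.png

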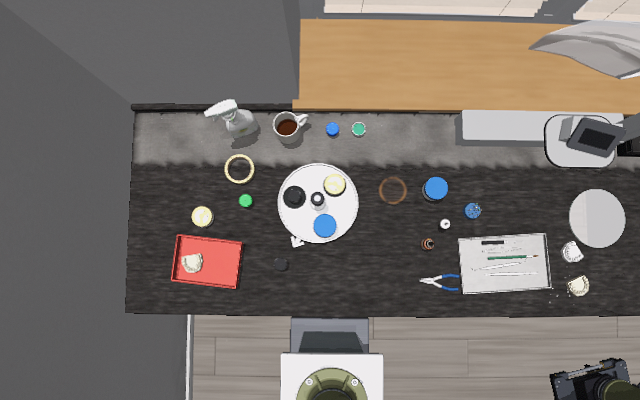

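View pics/scene0.png

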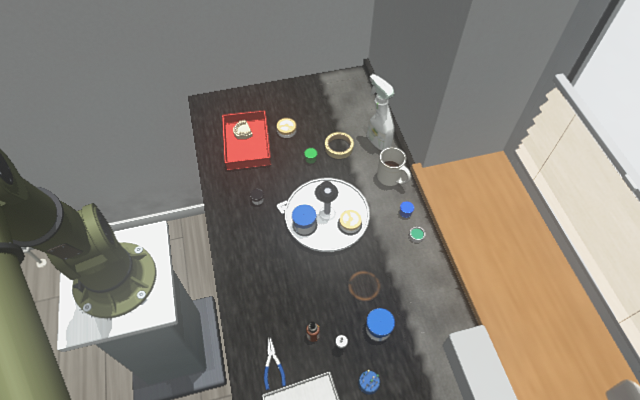

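```bash
python3 - <<'E'
from h import *
a=cv2.imread('pics/top0.png')[150:290,250:390]; b=cv2.imread('pics/scene0.png')[165:265,235:385]
a=cv2.resize(a,(560,560),interpolation=3); cv2.imwrite('pics/a.png',a)
cv2.imwrite('pics/b.png',cv2.resize(b,None,fx=5,fy=5,interpolation=3))
c=cam('top'); P=pts(c)
for n,(u,v) in dict(knob=(317,199),black=(295,197),blue=(325,226),yel=(334,185),tip=(297,241),req=(281,265)).items(): print(n,P[v,u].round(3))
E
```

```text
knob [0.616 0.048 0.148]
black [0.631 0.116 0.062]
blue [0.542 0.024 0.093]
yel [ 0.67  -0.003  0.055]
tip [0.499 0.112 0.005]
req [0.424 0.158 0.034]
```

View pics/a.png

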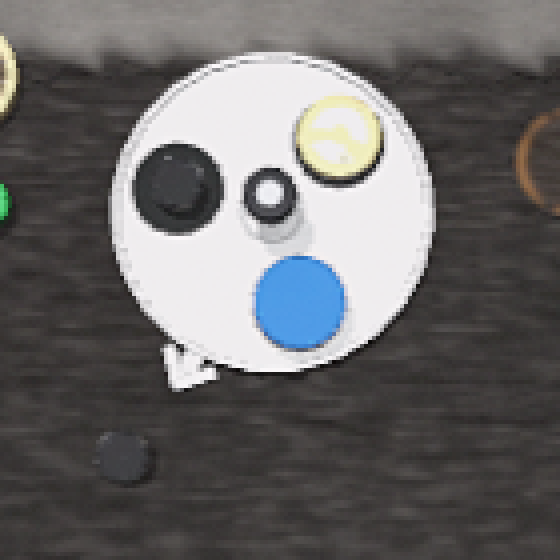

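View pics/b.png

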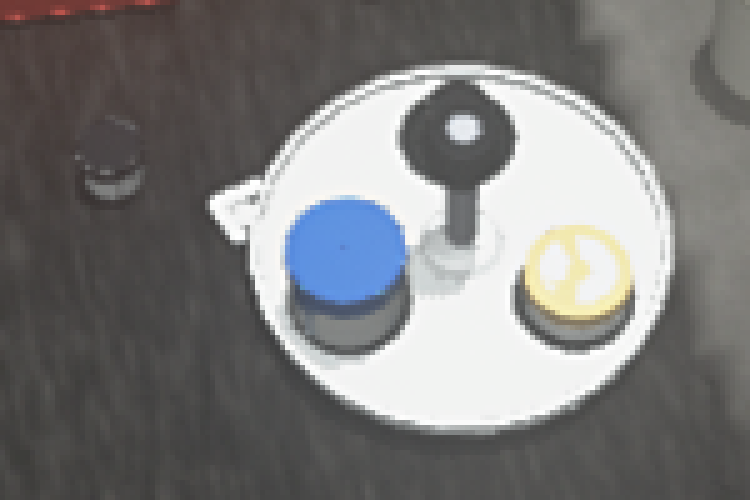

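The top view shows the request at (281,265): a small dark-lidded jar in front of the arrow tip, (297,241). Candidates for the fresh container are black (295,197), blue tub (325,226) and yellow flat pot (334,185). The black one, a small lid on a dark rubber seat, fits the request. Blue (333,129) and green (246,201 / 359,129) are look-alikes off the turntable. Next I measure.

```bash
python3 - <<'E'
from h import *
c=cam('top'); P=pts(c); f=c['frame'].astype(int); Z=P[...,2]
hsv=cv2.cvtColor(c['frame'],cv2.COLOR_RGB2HSV).astype(int)
U,V=np.meshgrid(np.arange(640),np.arange(400))
def disc(m,z,nm):
    m=m.astype(np.uint8); k,l,s,ce=cv2.connectedComponentsWithStats(m)
    i=1+np.argmax(s[1:,4]); ct,_=cv2.findContours((l==i).astype(np.uint8),0,1)
    q=plane(c,cv2.convexHull(max(ct,key=len)).reshape(-1,2),z)[:,:2]
    (x,y),r=cv2.minEnclosingCircle(q.astype(np.float32))
    ctr=plane(c,[ce[i]],z)[0,:2]
    print(nm,'px',ce[i].round(1),'area',s[i,4],'centroid',ctr.round(4),'encl',round(x,4),round(y,4),'r',round(r,4)); return ctr
box=lambda u,v,r:(abs(U-u)<r)&(abs(V-v)<r)
white=(hsv[...,1]<40)&(hsv[...,2]>150)&box(317,203,50)
w=cv2.morphologyEx(white.astype(np.uint8),cv2.MORPH_OPEN,np.ones((9,9)))
ct,_=cv2.findContours(w,0,1); hull=cv2.convexHull(max(ct,key=len))
h=np.zeros(w.shape,np.uint8); cv2.fillPoly(h,[hull],1)
ax=disc(h,.03,'plate')
kn=disc(box(317,199,8)&(Z>.13),.146,'knobtop')
bl=disc(box(325,226,16)&(hsv[...,0]>95)&(hsv[...,0]<125)&(hsv[...,1]>100),.085,'tub')
ye=disc(box(334,185,14)&(hsv[...,1]>30)&(Z>.04),.053,'pot') if 1 else 0
ye2=disc(box(334,185,14)&(Z>.042)&(Z<.07),.053,'pot z')
sj=disc(box(295,197,12)&(Z>.045)&(Z<.08),.059,'jar z')
seat=disc(box(295,197,14)&(hsv[...,2]<110),.026,'seat')
rq=disc(box(281,265,12)&(Z>.018),.035,'req z')
m=(hsv[...,2]>120)&box(297,241,10)&(Z<.018)
vv,uu=np.nonzero(m); q=np.c_[uu,vv]
X=plane(c,q,.005)[:,:2]; print('ptr z',np.nanmedian(Z[m]),len(X))
for A in(ax,kn):
    r=np.hypot(*(X-A).T); a=np.degrees(np.arctan2(*(X-A).T[::-1]))
    print('ptr r',r.max(),'far pts ang',a[r>r.max()-.008].round(1),'mean ang',a.mean(), 'n by r',[(round(x,3),a[(abs(r-x)<.003)].round(0).tolist()) for x in(.135,.142,.148,.154)])
    for n,p in dict(bl=bl,ye=ye2,sj=sj,seat=seat,rq=rq).items():
        d=p-A; print(n,'r',np.hypot(*d).round(4),'ang',np.degrees(np.arctan2(d[1],d[0])).round(2))
print(get_obs()['time_s'])
E
```

```text
plate px [340.7 208.3] area 1281 centroid [ 0.6008 -0.0244] encl 0.5995 -0.0382 r 0.0768
knobtop px [316.6 198.3] area 155 centroid [0.6181 0.0488] encl 0.6175 0.0492 r 0.0205
tub px [324.5 225.2] area 412 centroid [0.5445 0.0258] encl 0.5445 0.0261 r 0.0346
pot px [333.6 184.3] area 222 centroid [ 0.6725 -0.0014] encl 0.6742 -0.0019 r 0.0322
pot z px [333.8 183.7] area 340 centroid [ 0.6744 -0.0021] encl 0.6745 -0.0017 r 0.0324
jar z px [293.2 195.5] area 141 centroid [0.6363 0.1221] encl 0.636 0.1221 r 0.0208
seat px [294.1 196.8] area 393 centroid [0.6363 0.1216] encl 0.6363 0.1219 r 0.0354
req z px [280.8 263.7] area 139 centroid [0.428 0.159] encl 0.4283 0.1594 r 0.0203
ptr z 0.008860554450374036 102
ptr r 0.19023796490873415 far pts ang [121.7 122.6 123.4 123.9 124.8 125.6 126.1 126.3 126.9 127.5 127.1 127.7
 128.3 128.9 128.4 129.  129.6 130.3 129.8] mean ang 126.71690982924441 n by r [(0.135, [123.0, 124.0, 128.0]), (0.142, [129.0]), (0.148, [128.0, 128.0, 129.0]), (0.154, [])]
bl r 0.0754 ang 138.32
ye r 0.0769 ang 16.86
sj r 0.1506 ang 76.4
seat r 0.1502 ang 76.34
rq r 0.252 ang 133.31
ptr r 0.1559101921266141 far pts ang [148.  148.6 149.7 149.3 150.3 151.3 152.4 150.9 151.9 152.9 154.  155.1
 152.4] mean ang 151.7896601201165 n by r [(0.135, [142.0, 141.0, 143.0, 144.0, 143.0, 144.0, 145.0, 145.0, 146.0, 147.0, 148.0, 148.0, 149.0, 150.0, 152.0, 150.0, 151.0, 152.0, 153.0, 155.0, 153.0, 154.0, 155.0, 156.0, 158.0, 156.0, 157.0, 158.0, 159.0, 161.0, 160.0, 161.0]), (0.142, [144.0, 145.0, 146.0, 146.0, 147.0, 148.0, 149.0, 148.0, 149.0, 151.0, 152.0, 150.0, 151.0, 152.0, 153.0, 155.0, 153.0, 154.0, 155.0, 156.0, 157.0, 156.0, 157.0, 158.0]), (0.148, [147.0, 148.0, 149.0, 149.0, 150.0, 151.0, 151.0, 152.0, 153.0, 155.0, 154.0, 155.0]), (0.154, [149.0, 150.0, 151.0, 152.0, 153.0, 152.0])]
bl r 0.0771 ang -162.58
ye r 0.0759 ang -42.07
sj r 0.0755 ang 76.04
seat r 0.0751 ang 75.92
rq r 0.2197 ang 149.9
0.2
```

Axis is at (0.618, 0.049) from the knob, and the containers sit at r ≈ 76 mm as specified. The pointer is at 151.2° and the jar at 76.0°, so the carousel must turn about +75°. I now move over the knob.

>>> {"method": "servo_tool", "body": {"series": [[[0.034, -0.031, 0, 0, 0, 0, 1], [0.102, -0.093, 0, 0, 0, 0, 1], [0.184, -0.167, 0, 0, 0, 0, 1], [0.272, -0.248, 0, 0, 0, 0, 1], [0.354, -0.322, 0, 0, 0, 0, 1], [0.443, -0.402, 0, 0, 0, 0, 1], [0.524, -0.477, 0, 0, 0, 0, 1], [0.599, -0.545, 0, 0, 0, 0, 1], [0.654, -0.594, 0, 0, 0, 0, 1], [0.681, -0.619, 0, 0, 0, 0, 1]]]}}

```text
time_s: 1.03
tool_pos: [0.307, -0.4019, 0.2228]
tool_rot: [-180.0, -0.0, 13.4]
force: [-0.3, -0.1, -0.4]
grip_width: 0.0871
grasp_force: 0.0
```

>>> {"method": "servo_tool", "body": {"series": [[[0.034, -0.031, 0, 0, 0, 0, 1], [0.102, -0.093, 0, 0, 0, 0, 1], [0.184, -0.167, 0, 0, 0, 0, 1], [0.272, -0.248, 0, 0, 0, 0, 1], [0.354, -0.322, 0, 0, 0, 0, 1], [0.443, -0.402, 0, 0, 0, 0, 1], [0.524, -0.477, 0, 0, 0, 0, 1], [0.599, -0.545, 0, 0, 0, 0, 1], [0.654, -0.594, 0, 0, 0, 0, 1], [0.681, -0.619, 0, 0, 0, 0, 1]]]}}

```text
time_s: 1.87
tool_pos: [0.4626, -0.176, 0.2227]
tool_rot: [-180.0, -0.1, 13.3]
force: [-0.3, 0.6, -0.3]
grip_width: 0.0868
grasp_force: 0.0
```

>>> {"method": "servo_tool", "body": {"series": [[[0.034, -0.031, 0, 0, 0, -0.02, 1], [0.102, -0.093, 0, 0, 0, -0.04, 1], [0.184, -0.167, 0, 0, 0, -0.065, 1], [0.272, -0.248, 0, 0, 0, -0.09, 1], [0.354, -0.322, 0, 0, 0, -0.115, 1], [0.443, -0.402, 0, 0, 0, -0.14, 1], [0.524, -0.477, 0, 0, 0, -0.165, 1], [0.599, -0.545, 0, 0, 0, -0.19, 1], [0.654, -0.594, 0, 0, 0, -0.215, 1], [0.681, -0.619, 0, 0, 0, -0.235, 1], [0.681, -0.619, 0, 0, 0, -0.244, 1], [0.681, -0.619, 0, 0, 0, -0.244, 1]]]}}

```text
time_s: 2.87
tool_pos: [0.6182, 0.0478, 0.2217]
tool_rot: [-179.9, 0.0, 57.0]
force: [0.3, -0.5, -0.3]
grip_width: 0.087
grasp_force: 0.0
```

```bash
python3 - <<'E'
from h import *
o=get_obs(); print(o['time_s'],o['tool_pos'],o['tool_rot'],o['qpos'],o['force'])
R=Rot.from_euler('xyz',o['tool_rot'],degrees=True).as_matrix()
print('shift units to grasp',R.T@(np.array([.618,.049,.111])-o['tool_pos'])/.3)
E
```

```text
2.8667 [0.61819956 0.04784345 0.22167185] [-1.79942980e+02  4.90487259e-02  5.70379486e+01] [ 28.0878571   20.03878717 -44.19538169  86.46443739  14.06139515
  79.28067703 -49.96963679] [ 0.2687807  -0.50774303 -0.34198743]
shift units to grasp [ 0.00318847 -0.00228853  0.36890605]
```

>>> {"method": "servo_tool", "body": {"series": [[[0.003, -0.002, 0.03, 0, 0, 0, 1], [0.003, -0.002, 0.08, 0, 0, 0, 1], [0.003, -0.002, 0.13, 0, 0, 0, 1], [0.003, -0.002, 0.18, 0, 0, 0, 1], [0.003, -0.002, 0.23, 0, 0, 0, 1], [0.003, -0.002, 0.28, 0, 0, 0, 1], [0.003, -0.002, 0.32, 0, 0, 0, 1], [0.003, -0.002, 0.35, 0, 0, 0, 1], [0.003, -0.002, 0.365, 0, 0, 0, 1], [0.003, -0.002, 0.369, 0, 0, 0, 1], [0.003, -0.002, 0.369, 0, 0, 0, 1]]]}}

```text
time_s: 3.78
tool_pos: [0.6181, 0.0494, 0.1119]
tool_rot: [180.0, 0.0, 57.0]
force: [0.8, -0.8, -0.4]
grip_width: 0.0872
grasp_force: 0.0
```

>>> {"method": "servo_tool", "body": {"series": [[[0, 0, 0, 0, 0, 0, 0.6], [0, 0, 0, 0, 0, 0, 0.55], [0, 0, 0, 0, 0, 0, 0.5], [0, 0, 0, 0, 0, 0, 0.47], [0, 0, 0, 0, 0, 0, 0.44], [0, 0, 0, 0, 0, 0, 0.41], [0, 0, 0, 0, 0, 0, 0.3], [0, 0, 0, 0, 0, 0, 0.3], [0, 0, 0, 0, 0, 0, 0.3], [0, 0, 0, 0, 0, 0, 0.3]]], "grip_force": 25}}

```text
time_s: 4.62
tool_pos: [0.6206, 0.0479, 0.1118]
tool_rot: [179.7, -0.1, 56.9]
force: [8.2, -2.3, -4.3]
grip_width: 0.0381
grasp_force: 25.0
```

>>> {"method": "servo_tool", "body": {"series": [[[0, 0.006, 0, 0, 0, 0, 0.3], [0, 0.011, 0, 0, 0, 0, 0.3], [0, 0.011, 0, 0, 0, 0, 0.3], [0, 0.011, 0, 0, 0, 0, 0.3]]]}}

```text
time_s: 4.95
tool_pos: [0.6205, 0.0478, 0.1118]
tool_rot: [-180.0, 0.0, 57.0]
force: [-0.9, 0.6, 0.5]
grip_width: 0.0382
grasp_force: 25.0
```

>>> {"method": "servo_tool", "body": {"series": [[[0, 0, 0, 0, 0, -0.005, 0.3], [0, 0, 0, 0, 0, -0.015, 0.3], [0, 0, 0, 0, 0, -0.03, 0.3], [0, 0, 0, 0, 0, -0.045, 0.3], [0, 0, 0, 0, 0, -0.06, 0.3], [0, 0, 0, 0, 0, -0.075, 0.3], [0, 0, 0, 0, 0, -0.088, 0.3], [0, 0, 0, 0, 0, -0.096, 0.3], [0, 0, 0, 0, 0, -0.1, 0.3], [0, 0, 0, 0, 0, -0.1, 0.3]]]}}

```text
time_s: 5.78
tool_pos: [0.6205, 0.0479, 0.1118]
tool_rot: [-180.0, 0.0, 75.1]
force: [0.5, 0.2, 1.0]
grip_width: 0.0385
grasp_force: 25.0
```

```bash
cat > m.py <<'E'
from h import *
print(get_obs()['qpos'].round(1))
c=cam('top'); cv2.imwrite('pics/now.png',c['frame'][:,:,::-1]); s=cam('scene'); cv2.imwrite('pics/nows.png',s['frame'][:,:,::-1])
for c,n in((c,'top'),(s,'scene')):
    P=pts(c); Z=P[...,2]; D=P[...,:2]-[.618,.049]; r=np.hypot(D[...,0],D[...,1]); a=np.degrees(np.arctan2(D[...,1],D[...,0]))
    hsv=cv2.cvtColor(c['frame'],cv2.COLOR_RGB2HSV)
    for nm,lo,hi,h0,h1 in(('tub',.075,.095,95,125),('pot',.043,.062,15,40),('jar',.05,.068,0,181)):
        m=(r>.035)&(r<.12)&(Z>lo)&(Z<hi)&(hsv[...,0]>=h0)&(hsv[...,0]<h1)
        if nm=='jar': m&=hsv[...,2]<90
        else: m&=hsv[...,1]>50
        k,l,st,ce=cv2.connectedComponentsWithStats(m.astype(np.uint8))
        for i in range(1,k):
            if st[i,4]>40:
                q=plane(c,[ce[i]],dict(tub=.085,pot=.053,jar=.059)[nm])[0,:2]-[.618,.049]
                print(n,nm,st[i,4],ce[i].round(),'r',np.hypot(*q).round(4),'ang',np.degrees(np.arctan2(q[1],q[0])).round(1))
E
python3 m.py
```

```text
[ 29.1  26.  -45.8  93.6  19.7  68.8 -36. ]
top jar 120 [292. 203.] r 0.0764 ang 93.0
scene tub 447 [309. 221.] r 0.0784 ang -142.5
scene pot 210 [352. 214.] r 0.0781 ang -29.1
```

>>> {"method": "servo_tool", "body": {"series": [[[0, 0, 0, 0, 0, -0.006, 0.3], [0, 0, 0, 0, 0, -0.018, 0.3], [0, 0, 0, 0, 0, -0.034, 0.3], [0, 0, 0, 0, 0, -0.052, 0.3], [0, 0, 0, 0, 0, -0.07, 0.3], [0, 0, 0, 0, 0, -0.088, 0.3], [0, 0, 0, 0, 0, -0.106, 0.3], [0, 0, 0, 0, 0, -0.124, 0.3], [0, 0, 0, 0, 0, -0.138, 0.3], [0, 0, 0, 0, 0, -0.147, 0.3], [0, 0, 0, 0, 0, -0.15, 0.3], [0, 0, 0, 0, 0, -0.15, 0.3]]]}}

```text
time_s: 6.88
tool_pos: [0.6205, 0.0479, 0.1118]
tool_rot: [-180.0, -0.0, 102.0]
force: [-1.5, -1.1, 0.6]
grip_width: 0.0385
grasp_force: 25.0
```

>>> {"method": "servo_tool", "body": {"series": [[[0, 0, 0, 0, 0, -0.006, 0.3], [0, 0, 0, 0, 0, -0.018, 0.3], [0, 0, 0, 0, 0, -0.034, 0.3], [0, 0, 0, 0, 0, -0.052, 0.3], [0, 0, 0, 0, 0, -0.07, 0.3], [0, 0, 0, 0, 0, -0.088, 0.3], [0, 0, 0, 0, 0, -0.106, 0.3], [0, 0, 0, 0, 0, -0.124, 0.3], [0, 0, 0, 0, 0, -0.138, 0.3], [0, 0, 0, 0, 0, -0.15, 0.3], [0, 0, 0, 0, 0, -0.155, 0.3], [0, 0, 0, 0, 0, -0.155, 0.3]]]}}

```text
time_s: 7.88
tool_pos: [0.6205, 0.0479, 0.1118]
tool_rot: [-180.0, -0.0, 130.0]
force: [-2.0, -0.2, 1.1]
grip_width: 0.0389
grasp_force: 25.0
```

```bash
python3 m.py; python3 -c "
import cv2
a=cv2.imread('pics/now.png')[180:290,240:360];cv2.imwrite('pics/c.png',cv2.resize(a,None,fx=5,fy=5,interpolation=2))
a=cv2.imread('pics/nows.png')[165:265,235:385];cv2.imwrite('pics/d.png',cv2.resize(a,None,fx=5,fy=5,interpolation=2))"
```

```text
[ 36.1  30.2 -56.3  93.4  26.3  70.8  14.5]
top tub 113 [350. 198.] r 0.0985 ang -85.6
top jar 131 [304. 222.] r 0.0743 ang 148.8
scene tub 457 [334. 226.] r 0.0809 ang -89.8
scene pot 203 [345. 195.] r 0.0734 ang 25.6
scene jar 69 [301. 204.] r 0.0749 ang 157.4
```

View pics/c.png

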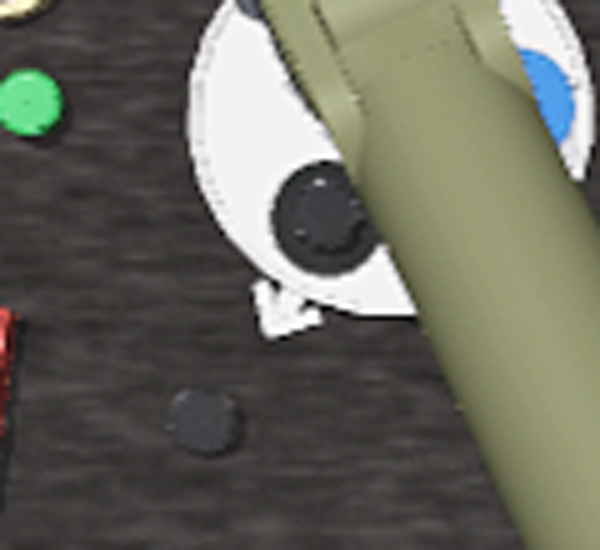

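View pics/d.png

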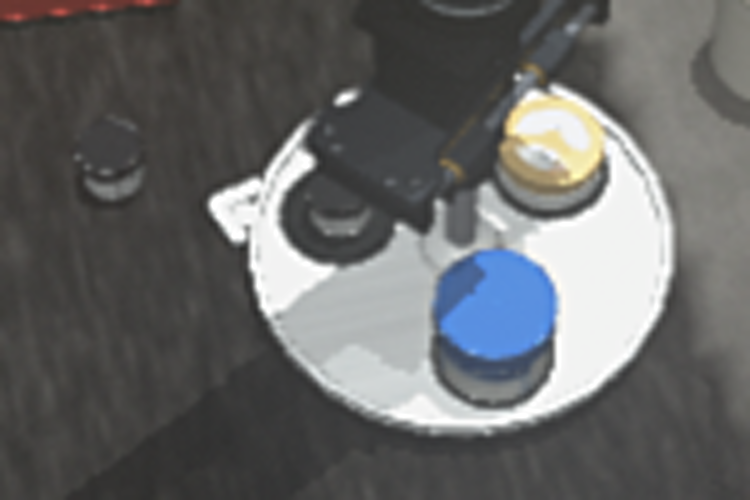

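```bash
python3 - <<'E'
from h import *
c=cam('top'); A=np.array([.618,.049]); P=pts(c)
hsv=cv2.cvtColor(c['frame'],cv2.COLOR_RGB2HSV); g=hsv[...,2].astype(float); g[hsv[...,1]>60]=0
U,V=np.meshgrid(np.linspace(286,308,221),np.linspace(232,252,201))
G=cv2.remap(g.astype(np.float32),U.astype(np.float32),V.astype(np.float32),cv2.INTER_LINEAR)
m=G>130
X=plane(c,np.c_[U[m],V[m]],.009)[:,:2]-A; r=np.hypot(*X.T); a=np.degrees(np.arctan2(X[:,1],X[:,0]))
for x in np.arange(.132,.16,.003):
    k=abs(r-x)<.001
    if k.any(): print(x.round(3),a[k].min().round(1),a[k].max().round(1),((a[k].min()+a[k].max())/2).round(2))
# seat+jar outlines: darkest seat disc, enclosing circle
m=(g<110)&(hsv[...,1]<80); 
Z=P[...,2]; D=P[...,:2]-A; rr=np.hypot(D[...,0],D[...,1])
for nm,mm,z in(('jar',(Z>.05)&(Z<.068)&(hsv[...,2]<90),.059),('seat+jar',(Z<.068)&(g<120),.026)):
    mm=mm&(rr>.03)&(rr<.118)&(np.abs(np.degrees(np.arctan2(D[...,1],D[...,0]))-150)<40)
    ct,_=cv2.findContours(mm.astype(np.uint8),0,1); q=plane(c,max(ct,key=len).reshape(-1,2),z)[:,:2]-A
    (x,y),R=cv2.minEnclosingCircle(q.astype(np.float32)); print(nm,np.hypot(x,y),np.degrees(np.arctan2(y,x)),R)
E
```

```text
0.132 141.6 162.0 151.79
0.135 141.5 162.4 151.96
0.138 142.0 161.6 151.8
0.141 143.8 159.1 151.42
0.144 144.7 158.5 151.57
0.147 146.4 156.6 151.53
0.15 147.9 155.7 151.78
0.153 148.6 154.0 151.29
0.156 149.7 152.9 151.27
jar 0.0747853480792244 148.48047983321908 0.020500492304563522
seat+jar 0.07375138278327074 149.50871810646026 0.035668980330228806
```

>>> {"method": "servo_tool", "body": {"series": [[[0, 0, 0, 0, 0, -0.004, 0.3], [0, 0, 0, 0, 0, -0.009, 0.3], [0, 0, 0, 0, 0, -0.013, 0.3], [0, 0, 0, 0, 0, -0.0145, 0.3], [0, 0, 0, 0, 0, -0.0145, 0.3], [0, 0, 0, 0, 0, -0.0145, 0.3], [0, 0, 0, 0, 0, -0.0145, 0.3], [0, 0, 0, 0, 0, -0.0145, 0.3]]]}}

```text
time_s: 8.7
tool_pos: [0.6205, 0.0479, 0.1118]
tool_rot: [-180.0, -0.0, 132.5]
force: [-4.1, 0.4, 1.9]
grip_width: 0.0383
grasp_force: 25.0
```

```bash
python3 m.py
```

```text
[ 36.4  30.4 -56.8  93.4  26.6  70.9  16.8]
top tub 120 [349. 197.] r 0.0981 ang -83.1
top jar 135 [305. 223.] r 0.0744 ang 151.5
scene tub 457 [335. 226.] r 0.081 ang -87.3
scene pot 185 [344. 194.] r 0.0731 ang 27.0
scene jar 76 [301. 205.] r 0.0748 ang 159.2
```

The jar is at 151.5° and the pointer at 151.6°; the knob is still held at 25 N, so I'm handing in.

```bash
python3 -c "
from cell import env
print(env.sign_off())"
```

```text
the job is handed in; nothing more can be done
None
```

The job is handed in: I turned the carousel about 75.5° anticlockwise by its knob, the fresh small jar now stands at the arrow (151.5° against the pointer's 151.6°, by the overhead camera), and the gripper still holds the knob at 25 N.

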